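Put the phase capacitors of a filter bank into their own saddles

ROBOT

A 6-joint arm with a two-finger parallel gripper is mounted at the origin on a cart in front of the work surface, level with it; the furniture and walls round the work are solid. World frame = base frame: x ahead of the robot, y to its left, z up, the work surface at z = 0. Lengths are in m, angles in rad, forces in N, time in s.
With the tool pointing down it reaches from about 0.375 to 0.9 m from the base axis. Payload 3.1 kg.
Tool frame: the origin (TCP) lies at the very end of the fingers, on their centre line; the grasp point (between the pads) lies 19 mm behind it (manip.pinch_z is the distance from the TCP to the grasp point, in m); z points along the fingers, y is the direction in which the jaws open and shut (so a half turn about z gives the same grasp; the last joint's range is limited). The gripper opens to 85 mm and grips with 20 to 120 N. Pads are 22 mm wide; open, the fingers measure 114 mm over their backs; the gripper's body (76 mm by 85 mm) begins 54 mm behind the grasp point. The pads swing forward as they close: fully open they stand 13 mm farther back than shut.
Start: joints at [1.075, 0.527, 1.433, -0, 1.181, -0.178], TCP at [0.195, 0.594, 0.231] pointing down, gripper open.
Joint ranges: [-3.08, 3.08], [-0.75, 2.2], [0.22, 2.44], [-1.43, 4.57], [0, 2.65], [-2.85, 2.85]. Speed limits (rad/s): [2.79, 2.79, 3.14, 3.14, 3.14, 3.14].

INTERFACE

Orientations are given as a unit quaternion [x, y, z, w].
In Python, from station import manip gives the robot as it stands.
- The arm moves only by the tool drive_tool, never from a script. Its argument "increments" is a list of rows, each a list of 7 numbers: the closure in counts, from 0 (fully open) to 255 (shut), then the shift along the tool's x, y, z in cm, then the turn, a rotation vector about the tool's x, y, z in rad. A call has 1 to 20 rows; each row is the pose to reach, as a shift and turn from the pose commanded when the call began, along the tool's axes at that moment; what a row does not reach only later rows make up. A row lasts 1/10 s, in which the tool goes at most 50 mm and 8.59 degrees, less where a joint would pass 70% of its speed; a pose out of reach is approached as far as the arm can. A call with a gripper value outside its range is refused whole. The fingers move at their own pace and stop on an object; "force" is the grip in N (left out, the last holds). Time passes only in rows, so rows that repeat a pose let the fingers close. It gives the time, the measured TCP pose, the force and the opening at its end, in the units of the state.
- manip.sense(): the state, without advancing time (a new reading comes with each control period).
- manip.snapshot(name): name is "side" or "top"; returns the picture (480x640x3 uint8, red, green, blue); there is no depth.
- manip.camera_model(name): a dict with "mtx" (3x3 intrinsics, pixels), "k1" (the pictures are not rectified: a ray, as slopes to the right and down, at radius r is drawn at 1 + k1 r^2 times it, then the intrinsics apply), "cam_to_world" (4x4, takes a point from camera to world coordinates). Camera axes: x right, y down, z forward; pixel columns grow to the right and rows downward; lengths in m; the calibration is good to about 2 mm. A picture is of the moment at which its call begins. camera_model takes no time and is no camera call.
- manip.sign_off(): hands the job in, once; it reports no verdict.
The state is a dict: "t": time; "q": joint angles; "qd": joint speeds; "tau": joint torques, N m; "tcp_pos": TCP position; "tool_rot": TCP orientation; "force": force on the tool from outside, world axes, zero at the start; "ft_torque": the same for the moment, N m; "finger_gap": opening from 0.0 (shut) to 1.0 (fully open).
Only numpy, scipy, OpenCV 4.12 (cv2) and the standard library are available. Lean on these libraries where they do the work, as an engineer would, in place of code of your own. Each camera call takes 0.05 s, during which the arm holds its last target. There are 200 camera calls.

TASK

The four capacitors of this filter bank lie in the wrong saddles: rearrange them so that each lies seated in the saddle whose plate has the colour of its sleeve, with its brass stud at the coloured-plate end. The empty wooden cradle is the free spot to use on the way; never put or drop a capacitor on the bench or on the bare tray, where it would roll.

Things in the scene. Friction and masses are not known exactly. Their poses are not given: they have to be found in the camera images.
- cap_yellow: White film capacitor with broad yellow sleeve and black ends, a lying cylinder 56 mm across, 76 mm long, brass stud (18 mm) on one end. Origin on the axis at the stud end face; +x along the axis into the body (its middle at x = 38 mm), stud to -x; may have rolled about x. Grasp from above across the 56 mm, near mid length, at or just above mid height. 0.2 to 0.3 kg; rolls.
- cap_green: White film capacitor with broad green sleeve and black ends, a lying cylinder 56 mm across, 76 mm long, brass stud (18 mm) on one end. Origin on the axis at the stud end face; +x along the axis into the body (its middle at x = 38 mm), stud to -x; may have rolled about x. Grasp from above across the 56 mm, near mid length, at or just above mid height. 0.2 to 0.3 kg; rolls.
- cap_red: White film capacitor with broad red sleeve and black ends, a lying cylinder 56 mm across, 76 mm long, brass stud (18 mm) on one end. Origin on the axis at the stud end face; +x along the axis into the body (its middle at x = 38 mm), stud to -x; may have rolled about x. Grasp from above across the 56 mm, near mid length, at or just above mid height. 0.2 to 0.3 kg; rolls.
- cap_blue: White film capacitor with broad blue sleeve and black ends, a lying cylinder 56 mm across, 76 mm long, brass stud (18 mm) on one end. Origin on the axis at the stud end face; +x along the axis into the body (its middle at x = 38 mm), stud to -x; may have rolled about x. Grasp from above across the 56 mm, near mid length, at or just above mid height. 0.2 to 0.3 kg; rolls.
- saddle_yellow: Fixed saddle, yellow plate at its -x end; 4 in a row on the tray, 105 mm apart. A rubber V (to 19 mm up) centres a capacitor. Origin: underside, 4 mm over the bench, below the stud face of a centred one; +x along its axis, z up. Seated: axis 36 mm above origin, mid body at x = 38 mm; end stops 18 mm high leave 8 mm play each way. 49 mm free between neighbours.
- saddle_green: Fixed saddle, green plate at its -x end; 4 in a row on the tray, 105 mm apart. A rubber V (to 19 mm up) centres a capacitor. Origin: underside, 4 mm over the bench, below the stud face of a centred one; +x along its axis, z up. Seated: axis 36 mm above origin, mid body at x = 38 mm; end stops 18 mm high leave 8 mm play each way. 49 mm free between neighbours.
- saddle_red: Fixed saddle, red plate at its -x end; 4 in a row on the tray, 105 mm apart. A rubber V (to 19 mm up) centres a capacitor. Origin: underside, 4 mm over the bench, below the stud face of a centred one; +x along its axis, z up. Seated: axis 36 mm above origin, mid body at x = 38 mm; end stops 18 mm high leave 8 mm play each way. 49 mm free between neighbours.
- saddle_blue: Fixed saddle, blue plate at its -x end; 4 in a row on the tray, 105 mm apart. A rubber V (to 19 mm up) centres a capacitor. Origin: underside, 4 mm over the bench, below the stud face of a centred one; +x along its axis, z up. Seated: axis 36 mm above origin, mid body at x = 38 mm; end stops 18 mm high leave 8 mm play each way. 49 mm free between neighbours.
- cradle: Fixed bare wooden cradle, 102 x 70 mm, behind the bank: the free spot, empty at start, holds one capacitor. V and stops like the saddles' (8 mm play). Origin: underside at bench height, below the end face of a centred capacitor; +x along the V, away from the robot, up to 0.5 rad off the saddles' x; z up. A capacitor in it: axis 46 mm above origin, mid body at x = 38 mm; stops 28 mm high.
- chassis: Obstacle, always in the same place: open sheet-metal cabinet 0.50 m high that fills the bench behind the right half of the bank. Origin on the bench; its front face is 74 mm before the origin (-x), its left wall 244 mm to the left (+y); it reaches 297 mm to the right, 187 mm back. A rack of plain white capacitors (120 mm high) juts out 115 mm before its right part. Keep the arm clear of it.

How it is judged:
By the outcome, as a careful person would: the job done as asked, in the order asked, and still so for the second after the job is handed in, with the robot touching nothing.
It also fails if it takes over 131 s, if anything falls off the work surface, if the arm or the gripper's body presses on something with over 40 N, if the wrist force passes 120 N, or if a joint passes its speed limit or range.

## Working session

There is one attempt and no reset: what is moved stays moved. The work goes in short steps, Python scripts to look and compute and a tool call to move; the robot and the scene stay as the last step left them, time stands still between calls to the robot, and variables do not carry over. Pictures are saved under pics/ and viewed, about 12 in all and at most 16, crops included, and the job is handed in when it is done.

Besides the shell and the picture viewer there is one more tool, called after "Emit:" in YAML: its name, and indented under it one key for each argument. drive_tool: Moves the arm, as the interface text tells. Its arguments: {"type":"object","properties":{"increments":{"type":"array","items":{"type":"array","items":{"type":"number"}}},"force":{"type":"number"}},"required":["increments"]}

```bash
mkdir -p pics
python3 - <<'E'
from station import manip
import cv2, numpy as np
np.set_printoptions(precision=4,suppress=True)
print(manip.sense())
for n in("top","side"):
    cv2.imwrite(f"pics/{n}0.png",manip.snapshot(n)[:,:,::-1]); c=manip.camera_model(n); print(n,c)
E
```

```text
{'t': 0.0, 'q': array([ 1.0755,  0.5285,  1.4339,  0.    ,  1.1814, -0.1785]), 'qd': array([-0.0003, -0.0014,  0.0007, -0.0005, -0.0013, -0.0005]), 'tau': array([  0.0003, -44.2349, -17.8025,  -0.0003,   0.0085,  -0.    ]), 'tcp_pos': array([0.1943, 0.5933, 0.2303]), 'tool_rot': array([ 0.1577,  0.9875, -0.001 , -0.0004]), 'force': array([ 0.8235, -0.0358,  0.1487]), 'ft_torque': array([0.0162, 0.0188, 0.0167]), 'finger_gap': 1.0005145892590368}
top {'mtx': array([[543.2693,   0.    , 321.6639],
       [  0.    , 543.2693, 238.5057],
       [  0.    ,   0.    ,   1.    ]]), 'k1': 0.03664460251124999, 'cam_to_world': array([[ 0.0142, -0.9835,  0.1802,  0.3672],
       [-0.9999, -0.0147, -0.0013, -0.0608],
       [ 0.0039, -0.1802, -0.9836,  1.2047],
       [ 0.    ,  0.    ,  0.    ,  1.    ]])}
side {'mtx': array([[584.3058,   0.    , 323.1697],
       [  0.    , 584.3058, 239.0838],
       [  0.    ,   0.    ,   1.    ]]), 'k1': -0.19392588747974426, 'cam_to_world': array([[ 0.9997,  0.0213, -0.0145,  0.5906],
       [ 0.0228, -0.4723,  0.8811, -1.1272],
       [ 0.0119, -0.8812, -0.4727,  0.6001],
       [ 0.    ,  0.    ,  0.    ,  1.    ]])}
```

View pics/top0.png

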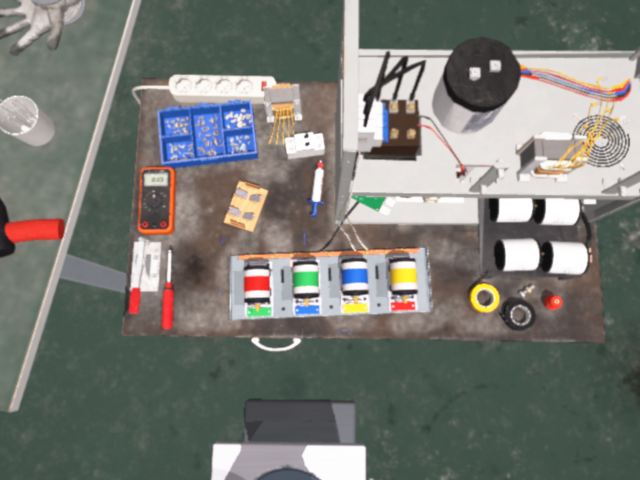

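View pics/side0.png

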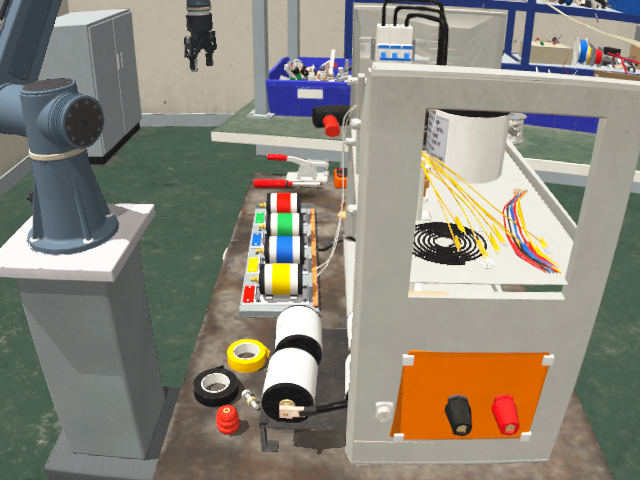

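Run:
```python
import cv2
a=cv2.imread("pics/top0.png"); 
cv2.imwrite("pics/z0.png",cv2.resize(a[165:330,215:440],None,fx=3.5,fy=3.5,interpolation=cv2.INTER_CUBIC))
```

```text
(no output)
```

View pics/z0.png

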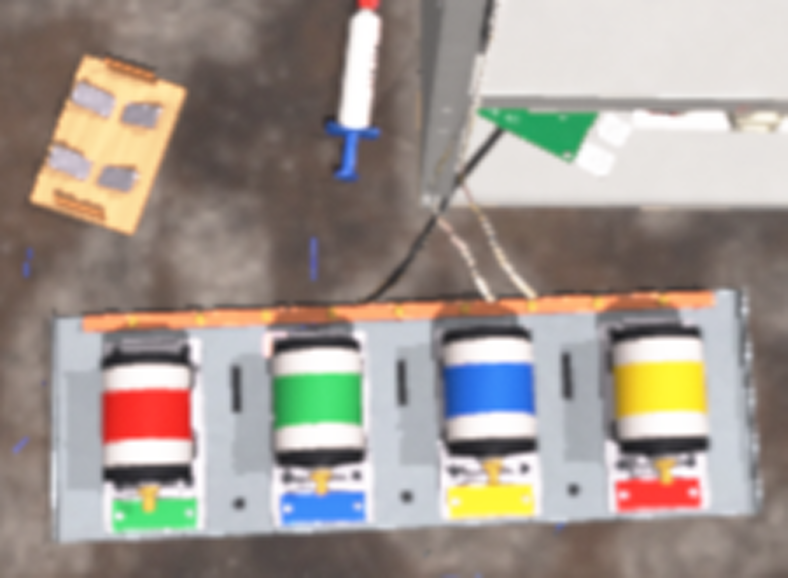

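```bash
cat > h.py <<'E'
import cv2, numpy as np
np.set_printoptions(precision=4,suppress=True)
from station import manip
def ray(cam,uv,z):
    c=manip.camera_model(cam);d=(np.array(uv,float)-c["mtx"][:2,2])/c["mtx"][0,0];s=d.copy()
    for _ in range(10): s=d/(1+c["k1"]*(s@s))
    T=c["cam_to_world"];v=T[:3,:3]@[*s,1.];o=T[:3,3]
    return o+v*(z-o[2])/v[2]
H={"red":[(0,6),(170,180)],"green":[(50,75)],"blue":[(100,118)],"yellow":[(24,33)]}
H["green"]=[(55,75)]
def blobs(im,col,roi):
    r0,r1,c0,c1=roi
    h=cv2.cvtColor(im[r0:r1,c0:c1],cv2.COLOR_RGB2HSV);m=0
    for a,b in H[col]: m=m|cv2.inRange(h,(a,130,80),(b,255,255))
    n,l,s,ce=cv2.connectedComponentsWithStats(m)
    return sorted([(int(s[i,4]),ce[i]+[c0,r0],s[i,:4]+[c0,r0,0,0]) for i in range(1,n) if s[i,4]>40],key=lambda t:-t[0])
E
python3 - <<'E'
from h import *
im=cv2.imread("pics/top0.png")[:,:,::-1].copy()
for col in H:
    for a,c,b in blobs(im,col,(250,322,225,435)):
        z=.058 if a>250 else .02
        p=ray("top",c,z); q=ray("top",c,.04)
        print(col,a,c,b,p,q if a>250 else "plate")
C=[np.array(p)/3.5+[215,165]-.36 for p in [(85,55),(187,92),(133,235),(30,205)]]
for z in (0.015,.025):
    P=[ray("top",c,z) for c in C]; 
    print(z,np.array(P),sum(P)/4,[np.linalg.norm(P[i]-P[i-1]) for i in range(4)], [np.arctan2(*(P[i]-P[j])[1::-1]) for i,j in((0,3),(1,2))],[np.arctan2(*(P[i]-P[j])[1::-1])-1.5708 for i,j in((0,1),(3,2))])
E
```

```text
red 344 [256.2297 282.9535] [244 276  26  15] [0.4798 0.0745 0.058 ] [0.4816 0.0766 0.04  ]
red 158 [402.4304 305.8291] [391 302  24   9] [ 0.4386 -0.2394  0.02  ] plate
green 314 [305.4586 278.4204] [294 272  24  15] [ 0.4909 -0.0292  0.058 ] [ 0.4928 -0.0287  0.04  ]
green 124 [258.8065 311.6452] [248 308  22   8] [0.4216 0.0712 0.02  ] plate
blue 332 [354.0151 275.4367] [342 269  25  15] [ 0.4988 -0.132   0.058 ] [ 0.5008 -0.1331  0.04  ]
blue 156 [307.0192 309.6538] [296 306  23   8] [ 0.4273 -0.0329  0.02  ] plate
yellow 281 [404.9359 275.242 ] [395 269  22  14] [ 0.5008 -0.2398  0.058 ] [ 0.5029 -0.2426  0.04  ]
yellow 165 [354.8061 307.5576] [343 304  24   8] [ 0.4333 -0.1363  0.02  ] plate
0.015 [[0.7164 0.1271 0.015 ]
 [0.6927 0.0603 0.015 ]
 [0.5981 0.0917 0.015 ]
 [0.6166 0.158  0.015 ]] [0.6559 0.1093 0.015 ] [np.float64(0.10443519876135912), np.float64(0.0708076403789907), np.float64(0.09964733772606213), np.float64(0.06884982308081183)] [np.float64(-0.3008768815817361), np.float64(-0.32024412731116725)] [np.float64(-0.34082661455068997), np.float64(-0.272135567476542)]
0.025 [[0.7134 0.1255 0.025 ]
 [0.69   0.0593 0.025 ]
 [0.5962 0.0904 0.025 ]
 [0.6145 0.1562 0.025 ]] [0.6535 0.1079 0.025 ] [np.float64(0.10355739492668234), np.float64(0.07021248454086074), np.float64(0.09880977705486414), np.float64(0.06827112318428313)] [np.float64(-0.30087688158173603), np.float64(-0.3202441273111675)] [np.float64(-0.3408266145506884), np.float64(-0.272135567476542)]
```

Emit:
drive_tool:
  increments:
    - [0, -43.3, -40.4, 6, 0, 0, -0.37]
    - [0, -43.3, -40.4, 6, 0, 0, -0.37]
    - [0, -43.3, -40.4, 6, 0, 0, -0.37]
    - [0, -43.3, -40.4, 6, 0, 0, -0.37]
    - [0, -43.3, -40.4, 6, 0, 0, -0.37]
    - [0, -43.3, -40.4, 6, 0, 0, -0.37]
    - [0, -43.3, -40.4, 6, 0, 0, -0.37]
    - [0, -43.3, -40.4, 6, 0, 0, -0.37]
    - [0, -43.3, -40.4, 6, 0, 0, -0.37]
    - [0, -43.3, -40.4, 6, 0, 0, -0.37]
    - [0, -43.3, -40.4, 6, 0, 0, -0.37]
    - [0, -43.3, -40.4, 6, 0, 0, -0.37]
    - [0, -43.3, -40.4, 6, 0, 0, -0.37]
    - [0, -43.3, -40.4, 6, 0, 0, -0.37]
    - [0, -43.3, -40.4, 6, 0, 0, -0.37]
    - [0, -43.3, -40.4, 6, 0, 0, -0.37]
  force: 60

```text
t: 1.7
tcp_pos: [0.4791, 0.0765, 0.1713]
tool_rot: [-0.028, 1.0, 0.0, -0.0]
force: [0.7, -0.9, -0.5]
finger_gap: 1.002
```

```bash
cat >> h.py <<'E'
from scipy.spatial.transform import Rotation as R
def go(x,y,z,yaw):
    s=manip.sense(); r=R.from_quat(s["tool_rot"]); ty=r.apply([0,1,0]); cy=np.arctan2(-ty[0],ty[1])
    tgt=R.from_euler("z",yaw)*R.from_matrix(np.diag([-1,1,-1.]))
    print("t",s["t"],"tcp",s["tcp_pos"],"yaw",cy,"gap",s["finger_gap"],"F",s["force"])
    print("inc cm",r.inv().apply(np.array([x,y,z])-s["tcp_pos"])*100,"turn",(r.inv()*tgt).as_rotvec())
def snap(n,name,roi=None,f=1):
    im=manip.snapshot(n); a=im[:,:,::-1]
    if roi: a=a[roi[0]:roi[1],roi[2]:roi[3]]
    cv2.imwrite(f"pics/{name}.png",cv2.resize(a,None,fx=f,fy=f,interpolation=cv2.INTER_CUBIC)); return im
E
python3 - <<'E'
from h import *
go(.4803,.0745,.021,.055)
snap("side","s1",(150,330,180,380),4)
E
```

```text
t 1.7 tcp [0.4791 0.0765 0.1713] yaw 0.05536466438671846 gap 1.002486056522638 F [ 0.7185 -0.9279 -0.495 ]
inc cm [-0.1204 -0.2074 15.0303] turn [ 0.0003 -0.001   0.0004]
```

View pics/s1.png

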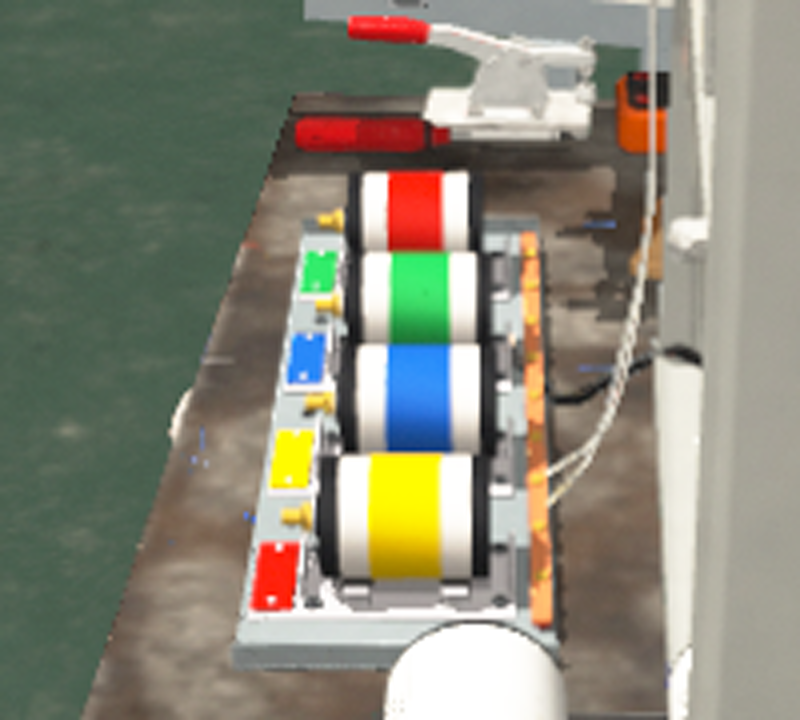

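Emit:
drive_tool:
  increments:
    - [0, -0.12, -0.1, 4, 0, 0, 0]
    - [0, -0.12, -0.1, 8, 0, 0, 0]
    - [0, -0.12, -0.1, 11, 0, 0, 0]
    - [0, -0.12, -0.1, 13, 0, 0, 0]
    - [0, -0.12, -0.1, 14, 0, 0, 0]
    - [0, -0.12, -0.1, 15, 0, 0, 0]
    - [0, -0.12, -0.1, 15, 0, 0, 0]
    - [255, -0.12, -0.1, 15, 0, 0, 0]
    - [255, -0.12, -0.1, 15, 0, 0, 0]
    - [255, -0.12, -0.1, 15, 0, 0, 0]
    - [255, -0.12, -0.1, 15, 0, 0, 0]
    - [255, -0.12, -0.1, 15, 0, 0, 0]
    - [255, -0.12, -0.1, 15, 0, 0, 0]
    - [255, -0.12, -0.1, 15, 0, 0, 0]
    - [255, -0.12, -0.1, 15, 0, 0, 0]
  force: 50

```text
t: 3.25
tcp_pos: [0.482, 0.0755, 0.0229]
tool_rot: [-0.026, 1.0, 0.001, 0.001]
force: [0.2, 7.5, 7.0]
finger_gap: 0.638
```

Run:
```python
from h import *
go(.4803,.0757,.021,.055)
snap("side","s2",(120,300,180,380),4)
```

```text
t 3.25 tcp [0.482  0.0755 0.0229] yaw 0.051485143515305566 gap 0.6375693036581072 F [0.244  7.4556 7.0142]
inc cm [0.1739 0.0295 0.1926] turn [ 0.0015  0.0025 -0.0035]
```

View pics/s2.png

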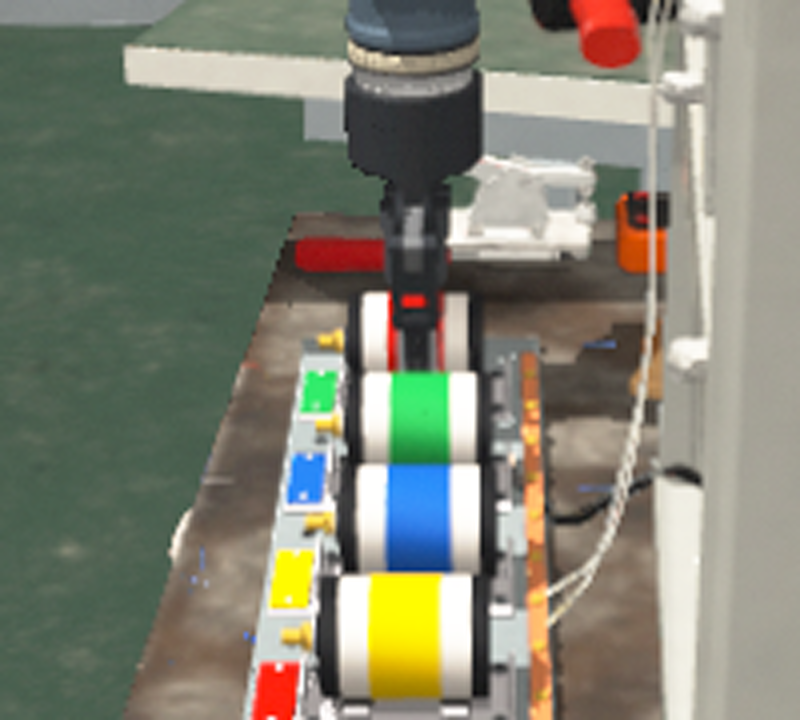

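Emit:
drive_tool:
  increments:
    - [255, 0, 0, -1, 0, 0, 0]
    - [255, 0, 0, -3, 0, 0, 0]
    - [255, 0, 0, -6, 0, 0, 0]
    - [255, 0, 0, -9, 0, 0, 0]
    - [255, 0, 0, -11, 0, 0, 0]
    - [255, 0, 0, -11, 0, 0, 0]
    - [255, 0, 0, -11, 0, 0, 0]

```text
t: 4.0
tcp_pos: [0.4813, 0.074, 0.1316]
tool_rot: [-0.027, 1.0, -0.0, 0.0]
force: [-0.8, 0.5, -2.2]
finger_gap: 0.641
```

Run:
```python
from h import *
go(.655,.1085,.13,-.31)
im=snap("top","t3",(165,330,215,440),3.5)
```

```text
t 4.0 tcp [0.4813 0.074  0.1316] yaw 0.053058758946540184 gap 0.6410223191436563 F [-0.8135  0.5485 -2.2083]
inc cm [-17.5334   2.525    0.1721] turn [-0.0001  0.0007  0.3631]
```

View pics/t3.png

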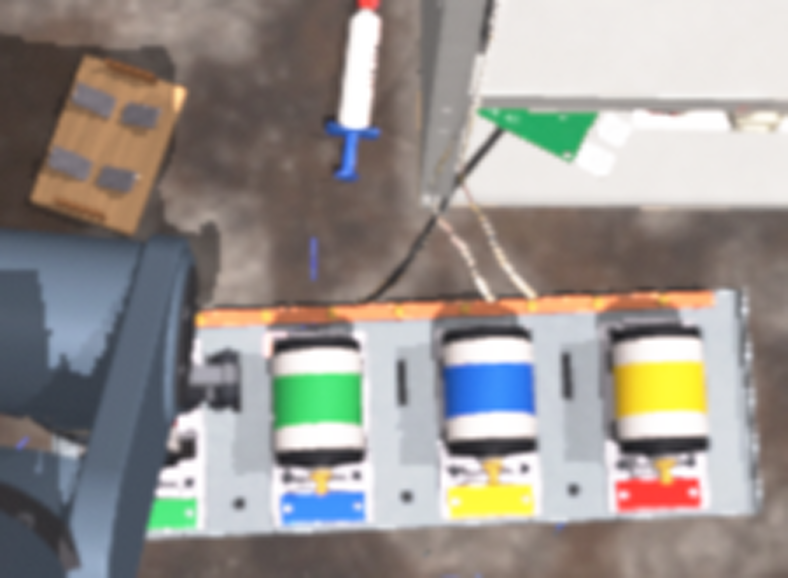

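Emit:
drive_tool:
  increments:
    - [255, -4, 0.6, 0, 0, 0, 0.1]
    - [255, -8, 1.2, 0, 0, 0, 0.2]
    - [255, -12, 1.8, 0, 0, 0, 0.3]
    - [255, -15, 2.2, 0, 0, 0, 0.363]
    - [255, -17.5, 2.5, 0, 0, 0, 0.363]
    - [255, -17.5, 2.5, 0, 0, 0, 0.363]
    - [255, -17.5, 2.5, 0, 0, 0, 0.363]
    - [255, -17.5, 2.5, 3, 0, 0, 0.363]
    - [255, -17.5, 2.5, 6, 0, 0, 0.363]
    - [255, -17.5, 2.5, 8, 0, 0, 0.363]
    - [255, -17.5, 2.5, 8, 0, 0, 0.363]
    - [255, -17.5, 2.5, 8, 0, 0, 0.363]

```text
t: 5.25
tcp_pos: [0.6536, 0.1083, 0.0506]
tool_rot: [0.154, 0.988, -0.0, -0.001]
force: [-0.3, 0.7, -2.3]
finger_gap: 0.643
```

Run:
```python
from h import *
go(.655,.1085,.028,-.31)
im=snap("side","s4",(100,280,220,420),4)
im=snap("top","t4",(165,330,215,440),3.5)
```

```text
t 5.25 tcp [0.6536 0.1083 0.0506] yaw -0.3099070281200749 gap 0.6432850331039056 F [-0.3476  0.7225 -2.3332]
inc cm [-0.1369  0.0647  2.2612] turn [-0.0009 -0.0026  0.0001]
```

View pics/t4.png

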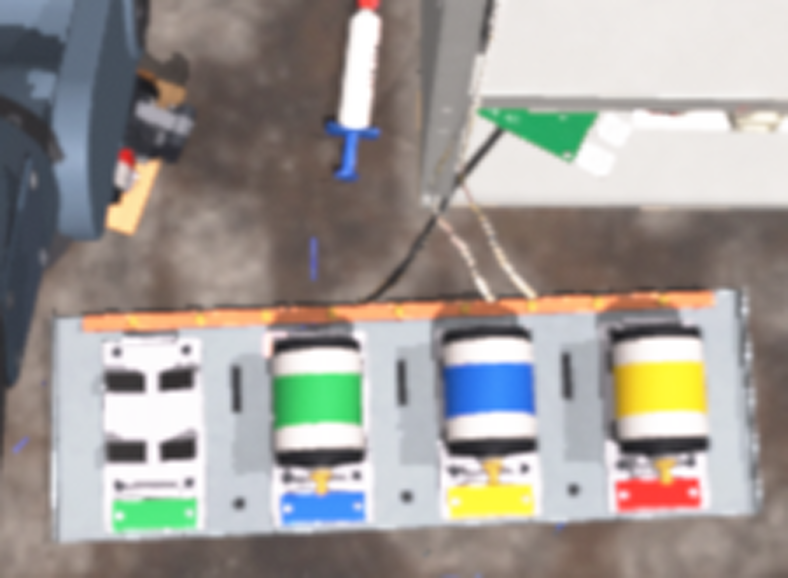

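Run:
```python
from h import *
f=lambda p,z: ray("top",np.array(p)/3.5+[215,165]-.36,z)
print("saddle", f((151.5,414),.019), "cradle",f((105.5,137.3),.024))
P=[f(p,.015) for p in((126,378),(177,378),(126,449),(176,449))]; print(np.array(P))
P=[f(p,.024) for p in((92,97),(141,114),(71,160),(118,178))];print(np.arctan2(*(P[0]-P[2])[1::-1]),np.arctan2(*(P[1]-P[3])[1::-1]))
s=manip.sense();print(s["force"])
```

```text
saddle [0.4838 0.0754 0.019 ] cradle [0.6596 0.1104 0.024 ]
[[0.5066 0.0927 0.015 ]
 [0.507  0.0607 0.015 ]
 [0.4621 0.091  0.015 ]
 [0.4625 0.0598 0.015 ]]
-0.27353643932641475 -0.30120615181326205
[ 0.8042  0.2682 -2.0902]
```

View pics/s4.png

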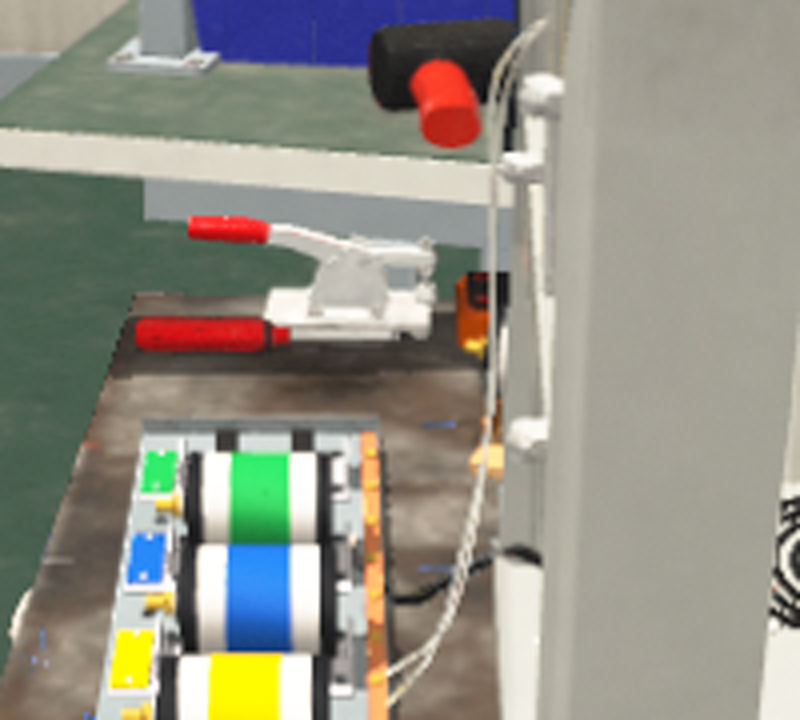

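Emit:
drive_tool:
  increments:
    - [255, -0.3, 0.2, 0.6, 0, 0, 0]
    - [255, -0.3, 0.2, 1.2, 0, 0, 0]
    - [255, -0.3, 0.2, 1.7, 0, 0, 0]
    - [255, -0.3, 0.2, 2.1, 0, 0, 0]
    - [255, -0.3, 0.2, 2.1, 0, 0, 0]
    - [255, -0.3, 0.2, 2.1, 0, 0, 0]

```text
t: 5.95
tcp_pos: [0.6584, 0.1095, 0.0303]
tool_rot: [0.154, 0.988, 0.0, 0.0]
force: [-0.6, 0.5, -0.7]
finger_gap: 0.64
```

Run:
```python
from h import *
go(.657,.1093,.028,-.3)
```

```text
t 5.95 tcp [0.6584 0.1095 0.0303] yaw -0.30976898253991286 gap 0.6400517521301862 F [-0.5711  0.521  -0.6612]
inc cm [ 0.127  -0.0606  0.2337] turn [ 0.0001  0.     -0.0098]
```

Emit:
drive_tool:
  increments:
    - [255, 0, 0, 0.15, 0, 0, 0]
    - [255, 0, 0, 0.15, 0, 0, 0]
    - [0, 0, 0, 0.15, 0, 0, 0]
    - [0, 0, 0, 0.15, 0, 0, 0]
    - [0, 0, 0, 0.15, 0, 0, 0]
    - [0, 0, 0, 0.15, 0, 0, 0]
    - [0, 0, 0, 0.15, 0, 0, 0]
    - [0, 0, 0, 0.15, 0, 0, 0]
    - [0, 0, 0, -1, 0, 0, 0]
    - [0, 0, 0, -3, 0, 0, 0]
    - [0, 0, 0, -6, 0, 0, 0]
    - [0, 0, 0, -9, 0, 0, 0]
    - [0, 0, 0, -12, 0, 0, 0]
    - [0, 0, 0, -14, 0, 0, 0]
    - [0, 0, 0, -14, 0, 0, 0]

```text
t: 7.45
tcp_pos: [0.661, 0.1095, 0.175]
tool_rot: [0.154, 0.988, 0.001, 0.004]
force: [-0.2, 0.7, 0.0]
finger_gap: 1.0
```

Run:
```python
from h import *
go(.4908,-.0295,.17,.055)
```

```text
t 7.45 tcp [0.661  0.1095 0.175 ] yaw -0.30960944385152755 gap 1.0004059489397938 F [-0.2487  0.6846  0.0068]
inc cm [ 11.9773 -18.4294   0.3538] turn [ 0.0011  0.0089 -0.3646]
```

Emit:
drive_tool:
  increments:
    - [0, 2.4, -3.6, 0, 0, 0, -0.1]
    - [0, 4.8, -7.2, 0, 0, 0, -0.2]
    - [0, 7.2, -10.8, 0, 0, 0, -0.3]
    - [0, 9.6, -14.5, 0, 0, 0, -0.365]
    - [0, 11.8, -18.3, 0, 0, 0, -0.365]
    - [0, 11.8, -18.3, 0, 0, 0, -0.365]
    - [0, 11.8, -18.3, 0, 0, 0, -0.365]
    - [0, 11.8, -18.3, 0, 0, 0, -0.365]

```text
t: 8.25
tcp_pos: [0.4912, -0.0287, 0.1702]
tool_rot: [-0.028, 1.0, 0.0, 0.0]
force: [1.3, 0.9, 0.6]
finger_gap: 0.999
```

Run:
```python
from h import *
go(.4908,-.0295,.022,.055)
snap("top","t5",(165,330,215,440),3.5)
```

```text
t 8.25 tcp [ 0.4912 -0.0287  0.1702] yaw 0.05525731212522141 gap 0.999152821053973 F [1.3154 0.8566 0.5551]
inc cm [ 0.0551 -0.076  14.8175] turn [-0.      0.0009  0.0003]
```

View pics/t5.png

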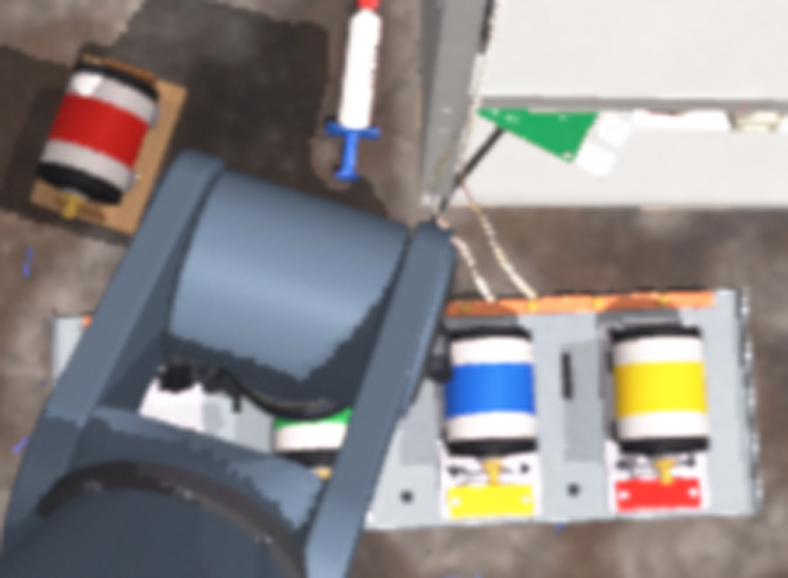

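Emit:
drive_tool:
  increments:
    - [0, 0, -0.08, 4, 0, 0, 0]
    - [0, 0, -0.08, 8, 0, 0, 0]
    - [0, 0, -0.08, 11, 0, 0, 0]
    - [0, 0, -0.08, 13, 0, 0, 0]
    - [0, 0, -0.08, 14, 0, 0, 0]
    - [0, 0, -0.08, 14.9, 0, 0, 0]
    - [0, 0, -0.08, 14.9, 0, 0, 0]
    - [255, 0, -0.08, 14.9, 0, 0, 0]
    - [255, 0, -0.08, 14.9, 0, 0, 0]
    - [255, 0, -0.08, 14.9, 0, 0, 0]
    - [255, 0, -0.08, 14.9, 0, 0, 0]
    - [255, 0, -0.08, 14.9, 0, 0, 0]
    - [255, 0, -0.08, 14.9, 0, 0, 0]
    - [255, 0, -0.08, 14.9, 0, 0, 0]

```text
t: 9.7
tcp_pos: [0.4909, -0.0291, 0.0227]
tool_rot: [-0.027, 1.0, 0.0, 0.001]
force: [0.4, 4.9, 6.9]
finger_gap: 0.64
```

Emit:
drive_tool:
  increments:
    - [255, 0, 0, -1, 0, 0, 0]
    - [255, 0, 0, -3, 0, 0, 0]
    - [255, 0, 0, -6, 0, 0, 0]
    - [255, 0, 0, -9, 0, 0, 0]
    - [255, 0, 0, -11, 0, 0, 0]
    - [255, 0, 0, -11, 0, 0, 0]
    - [255, 0, 0, -11, 0, 0, 0]

```text
t: 10.4
tcp_pos: [0.49, -0.0298, 0.1316]
tool_rot: [-0.028, 1.0, -0.0, 0.0]
force: [-1.5, 0.3, -3.6]
finger_gap: 0.638
```

Run:
```python
from h import *
go(.484,.0755,.10,.055)
```

```text
t 10.4 tcp [ 0.49   -0.0298  0.1316] yaw 0.05519419430694387 gap 0.6382251663996903 F [-1.489   0.3065 -3.5922]
inc cm [ 0.0225 10.5484  3.1568] turn [-0.0004  0.0006  0.0002]
```

Emit:
drive_tool:
  increments:
    - [255, 0, 3, 0, 0, 0, 0]
    - [255, 0, 6.5, 0, 0, 0, 0]
    - [255, 0, 9.5, 0, 0, 0, 0]
    - [255, 0, 10.6, 0, 0, 0, 0]
    - [255, 0, 10.6, 0, 0, 0, 0]
    - [255, 0, 10.6, 0, 0, 0, 0]
    - [255, 0, 10.6, 3, 0, 0, 0]
    - [255, 0, 10.6, 6, 0, 0, 0]
    - [255, 0, 10.6, 8, 0, 0, 0]
    - [255, 0, 10.6, 9, 0, 0, 0]
    - [255, 0, 10.6, 9.8, 0, 0, 0]
    - [255, 0, 10.6, 10.4, 0, 0, 0]
    - [255, 0, 10.6, 10.8, 0, 0, 0]
    - [255, 0, 10.6, 10.8, 0, 0, 0]
    - [255, 0, 10.6, 10.8, 0, 0, 0]

```text
t: 11.9
tcp_pos: [0.4848, 0.0762, 0.0238]
tool_rot: [-0.028, 1.0, -0.0, 0.001]
force: [0.5, 1.0, -2.6]
finger_gap: 0.643
```

Run:
```python
from h import *
go(.484,.0755,.0235,.055)
```

```text
t 11.9 tcp [0.4848 0.0762 0.0238] yaw 0.05539161182507237 gap 0.643036168750511 F [ 0.5376  0.9685 -2.6262]
inc cm [ 0.0821 -0.0634  0.0272] turn [-0.0001  0.001   0.0004]
```

Emit:
drive_tool:
  increments:
    - [255, 0, 0, 0.1, 0, 0, 0]
    - [0, 0, 0, 0.1, 0, 0, 0]
    - [0, 0, 0, 0.1, 0, 0, 0]
    - [0, 0, 0, 0.1, 0, 0, 0]
    - [0, 0, 0, 0.1, 0, 0, 0]
    - [0, 0, 0, 0.1, 0, 0, 0]
    - [0, 0, 0, 0.1, 0, 0, 0]
    - [0, 0, 0, -1, 0, 0, 0]
    - [0, 0, 0, -3, 0, 0, 0]
    - [0, 0, 0, -7, 0, 0, 0]
    - [0, 0, 0, -11, 0, 0, 0]
    - [0, 0, 0, -14, 0, 0, 0]
    - [0, -0.1, -4, -14.8, 0, 0, 0]
    - [0, -0.2, -9, -14.8, 0, 0, 0]
    - [0, -0.2, -14, -14.8, 0, 0, 0]
    - [0, -0.3, -18, -14.8, 0, 0, 0]
    - [0, -0.3, -21, -14.8, 0, 0, 0]
    - [0, -0.3, -21, -14.8, 0, 0, 0]
    - [0, -0.3, -21, -14.8, 0, 0, 0]

```text
t: 13.8
tcp_pos: [0.4985, -0.1336, 0.1717]
tool_rot: [-0.027, 1.0, 0.0, -0.0]
force: [0.3, -0.4, 0.4]
finger_gap: 1.0
```

Run:
```python
from h import *
im=snap("top","t6",(165,330,215,440),3.5)
go(.499,-.133,.022,.055)
for col in("green","red","blue"):
    for a,c,b in blobs(im,col,(180,322,215,435)): print(col,a,c,b,ray("top",c,.055))
```

```text
t 13.85 tcp [ 0.4983 -0.1327  0.1716] yaw 0.054799142137920615 gap 1.0006498944085738 F [-0.8759 -0.4867  0.2391]
inc cm [-0.0747 -0.0464 14.9571] turn [ 0.0008 -0.0006 -0.0002]
green 314 [256.5159 280.5828] [245 274  24  15] [0.4852 0.0744 0.055 ]
green 195 [371.2103 201.4051] [354 197  31  12] [ 0.6616 -0.1691  0.055 ]
green 129 [258.8295 311.3488] [248 308  22   8] [0.4206 0.0672 0.055 ]
red 359 [242.883  201.0418] [229 192  28  21] [0.6581 0.1103 0.055 ]
red 127 [404.4331 306.0079] [395 302  20   8] [ 0.4362 -0.2383  0.055 ]
blue 75 [350.68 278.16] [342 274  22   9] [ 0.4932 -0.1251  0.055 ]
blue 65 [314.3077 206.6462] [309 200  14  16] [ 0.648  -0.0453  0.055 ]
```

View pics/t6.png

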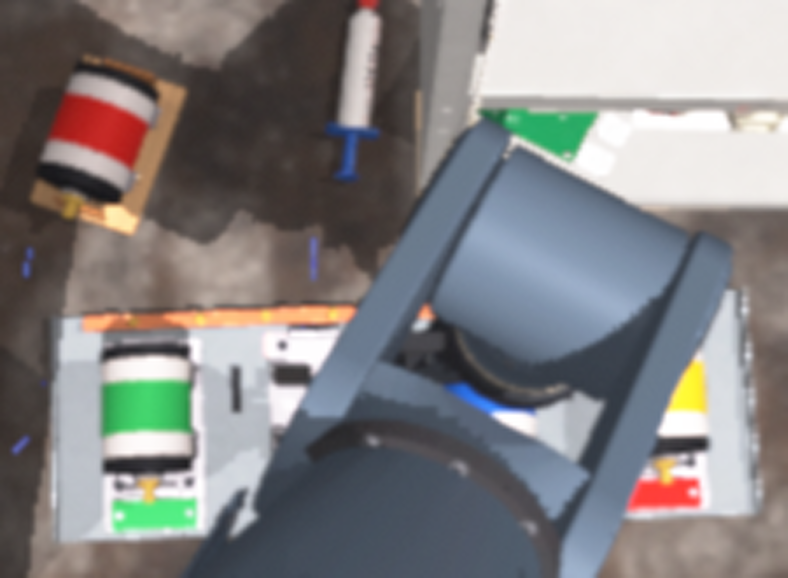

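Emit:
drive_tool:
  increments:
    - [0, -0.05, 0, 4, 0, 0, 0]
    - [0, -0.05, 0, 8, 0, 0, 0]
    - [0, -0.05, 0, 11, 0, 0, 0]
    - [0, -0.05, 0, 13, 0, 0, 0]
    - [0, -0.05, 0, 14, 0, 0, 0]
    - [0, -0.05, 0, 14.9, 0, 0, 0]
    - [0, -0.05, 0, 14.9, 0, 0, 0]
    - [255, -0.05, 0, 14.9, 0, 0, 0]
    - [255, -0.05, 0, 14.9, 0, 0, 0]
    - [255, -0.05, 0, 14.9, 0, 0, 0]
    - [255, -0.05, 0, 14.9, 0, 0, 0]
    - [255, -0.05, 0, 14.9, 0, 0, 0]
    - [255, -0.05, 0, 14.9, 0, 0, 0]
    - [255, -0.05, 0, 14.9, 0, 0, 0]

```text
t: 15.25
tcp_pos: [0.5002, -0.1337, 0.0237]
tool_rot: [-0.028, 1.0, -0.001, 0.001]
force: [-0.6, 0.1, 5.2]
finger_gap: 0.639
```

Emit:
drive_tool:
  increments:
    - [255, 0, 0, -1, 0, 0, 0]
    - [255, 0, 0, -3, 0, 0, 0]
    - [255, 0, 0, -6, 0, 0, 0]
    - [255, 0, 0, -9, 0, 0, 0]
    - [255, 0, 0, -11, 0, 0, 0]
    - [255, 0, 0, -11, 0, 0, 0]
    - [255, 0, 0, -11, 0, 0, 0]

```text
t: 15.95
tcp_pos: [0.4992, -0.1332, 0.1325]
tool_rot: [-0.028, 1.0, -0.0, 0.0]
force: [-0.4, 0.7, -3.4]
finger_gap: 0.637
```

Run:
```python
from h import *
go(.4898,-.029,.0235,.055)
```

```text
t 15.95 tcp [ 0.4992 -0.1332  0.1325] yaw 0.0551226316119984 gap 0.6373146154483527 F [-0.3884  0.7177 -3.4321]
inc cm [ 0.3649 10.4573 10.8982] turn [-0.0001  0.0003  0.0001]
```

Emit:
drive_tool:
  increments:
    - [255, 0, 3, 0, 0, 0, 0]
    - [255, 0.2, 6.5, 0, 0, 0, 0]
    - [255, 0.3, 9.5, 0, 0, 0, 0]
    - [255, 0.3, 10.5, 0, 0, 0, 0]
    - [255, 0.3, 10.5, 0, 0, 0, 0]
    - [255, 0.3, 10.5, 0, 0, 0, 0]
    - [255, 0.3, 10.5, 3, 0, 0, 0]
    - [255, 0.3, 10.5, 6, 0, 0, 0]
    - [255, 0.3, 10.5, 8, 0, 0, 0]
    - [255, 0.3, 10.5, 9, 0, 0, 0]
    - [255, 0.3, 10.5, 9.8, 0, 0, 0]
    - [255, 0.3, 10.5, 10.4, 0, 0, 0]
    - [255, 0.3, 10.5, 10.8, 0, 0, 0]
    - [255, 0.3, 10.5, 10.9, 0, 0, 0]
    - [255, 0.3, 10.5, 10.9, 0, 0, 0]

```text
t: 17.45
tcp_pos: [0.4912, -0.0289, 0.0239]
tool_rot: [-0.028, 1.0, -0.0, 0.001]
force: [0.1, -1.2, -2.2]
finger_gap: 0.636
```

Run:
```python
from h import *
go(.5015,-.2385,.17,.055)
```

```text
t 17.45 tcp [ 0.4912 -0.0289  0.0239] yaw 0.05535349653303235 gap 0.6356827648391464 F [ 0.0537 -1.2314 -2.1878]
inc cm [  0.1151 -20.9944 -14.6   ] turn [-0.0006  0.0014  0.0004]
```

Emit:
drive_tool:
  increments:
    - [255, 0, 0, 0.1, 0, 0, 0]
    - [0, 0, 0, 0.1, 0, 0, 0]
    - [0, 0, 0, 0.1, 0, 0, 0]
    - [0, 0, 0, 0.1, 0, 0, 0]
    - [0, 0, 0, 0.1, 0, 0, 0]
    - [0, 0, 0, 0.1, 0, 0, 0]
    - [0, 0, 0, 0.1, 0, 0, 0]
    - [0, 0, 0, -1, 0, 0, 0]
    - [0, 0, 0, -3, 0, 0, 0]
    - [0, 0, 0, -7, 0, 0, 0]
    - [0, 0, 0, -11, 0, 0, 0]
    - [0, 0, 0, -14, 0, 0, 0]
    - [0, 0, -4, -14.8, 0, 0, 0]
    - [0, 0, -9, -14.8, 0, 0, 0]
    - [0, 0.1, -14, -14.8, 0, 0, 0]
    - [0, 0.1, -18, -14.8, 0, 0, 0]
    - [0, 0.1, -21, -14.8, 0, 0, 0]
    - [0, 0.1, -21, -14.8, 0, 0, 0]
    - [0, 0.1, -21, -14.8, 0, 0, 0]

```text
t: 19.35
tcp_pos: [0.5007, -0.2385, 0.1716]
tool_rot: [-0.027, 1.0, 0.0, -0.0]
force: [-0.8, -0.3, -0.9]
finger_gap: 1.003
```

Run:
```python
from h import *
im=snap("top","t7",(165,330,215,440),3.5)
go(.5015,-.2385,.022,.055)
for col in("green","red","blue","yellow"):
    for a,c,b in blobs(im,col,(180,322,215,435)): print(col,a,c,b,ray("top",c,.055))
```

```text
t 19.4 tcp [ 0.5006 -0.2375  0.1715] yaw 0.054906496464961235 gap 0.9979678354985227 F [ 0.0258 -0.2011 -0.7707]
inc cm [-0.1015 -0.1277 14.9456] turn [ 0.0013 -0.0009 -0.0001]
green 184 [371.1087 201.3804] [356 197  28  12] [ 0.6617 -0.1688  0.055 ]
green 49 [264.4694 276.6531] [259 274  10   8] [0.4937 0.0579 0.055 ]
red 357 [242.9132 201.07  ] [229 192  28  21] [0.6581 0.1102 0.055 ]
blue 331 [305.2598 278.9003] [293 272  25  15] [ 0.4902 -0.0287  0.055 ]
blue 111 [309.6306 309.2613] [299 306  20   8] [ 0.4264 -0.0392  0.055 ]
blue 65 [314.3846 206.8923] [309 201  14  16] [ 0.6475 -0.0455  0.055 ]
yellow 89 [350.3708 307.3146] [343 304  16   8] [ 0.4317 -0.1247  0.055 ]
```

View pics/t7.png

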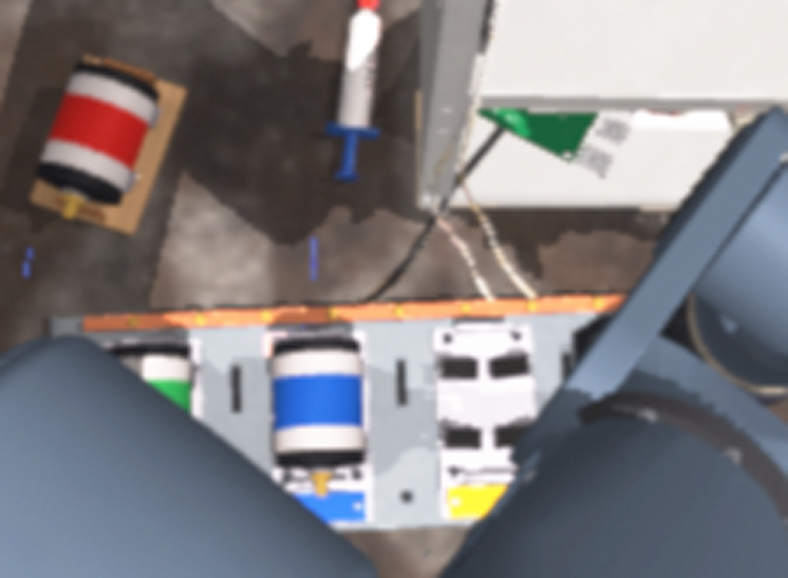

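Emit:
drive_tool:
  increments:
    - [0, -0.05, -0.05, 4, 0, 0, 0]
    - [0, -0.05, -0.05, 8, 0, 0, 0]
    - [0, -0.05, -0.05, 11, 0, 0, 0]
    - [0, -0.05, -0.05, 13, 0, 0, 0]
    - [0, -0.05, -0.05, 14, 0, 0, 0]
    - [0, -0.05, -0.05, 14.9, 0, 0, 0]
    - [0, -0.05, -0.05, 14.9, 0, 0, 0]
    - [255, -0.05, -0.05, 14.9, 0, 0, 0]
    - [255, -0.05, -0.05, 14.9, 0, 0, 0]
    - [255, -0.05, -0.05, 14.9, 0, 0, 0]
    - [255, -0.05, -0.05, 14.9, 0, 0, 0]
    - [255, -0.05, -0.05, 14.9, 0, 0, 0]
    - [255, -0.05, -0.05, 14.9, 0, 0, 0]
    - [255, -0.05, -0.05, 14.9, 0, 0, 0]

```text
t: 20.8
tcp_pos: [0.5024, -0.2388, 0.0238]
tool_rot: [-0.027, 1.0, -0.0, 0.001]
force: [-0.3, 2.4, 5.9]
finger_gap: 0.635
```

Emit:
drive_tool:
  increments:
    - [255, 0, 0, -1, 0, 0, 0]
    - [255, 0, 0, -3, 0, 0, 0]
    - [255, 0, 0, -6, 0, 0, 0]
    - [255, 0, 0, -9, 0, 0, 0]
    - [255, 0, 0, -11, 0, 0, 0]
    - [255, 0, 0, -11, 0, 0, 0]
    - [255, 0, 0, -11, 0, 0, 0]

```text
t: 21.5
tcp_pos: [0.5016, -0.2388, 0.1326]
tool_rot: [-0.028, 1.0, -0.0, 0.0]
force: [-0.8, -0.4, -1.4]
finger_gap: 0.64
```

Run:
```python
from h import *
go(.4955,-.1335,.0235,.055)
print(ray("top",np.array((485,401.5))/3.5+[215,165]-.36,.019))
```

```text
t 21.5 tcp [ 0.5016 -0.2388  0.1326] yaw 0.05509409985459167 gap 0.64008035994142 F [-0.7727 -0.3863 -1.3858]
inc cm [ 0.0285 10.5568 10.9022] turn [-0.0004  0.0003  0.0001]
[ 0.4946 -0.1327  0.019 ]
```

Emit:
drive_tool:
  increments:
    - [255, 0, 3, 0, 0, 0, 0]
    - [255, 0, 6.5, 0, 0, 0, 0]
    - [255, 0, 9.5, 0, 0, 0, 0]
    - [255, 0.1, 10.6, 0, 0, 0, 0]
    - [255, 0.1, 10.6, 0, 0, 0, 0]
    - [255, 0.1, 10.6, 0, 0, 0, 0]
    - [255, 0.1, 10.6, 3, 0, 0, 0]
    - [255, 0.1, 10.6, 6, 0, 0, 0]
    - [255, 0.1, 10.6, 8, 0, 0, 0]
    - [255, 0.1, 10.6, 9, 0, 0, 0]
    - [255, 0.1, 10.6, 9.8, 0, 0, 0]
    - [255, 0.1, 10.6, 10.4, 0, 0, 0]
    - [255, 0.1, 10.6, 10.8, 0, 0, 0]
    - [255, 0.1, 10.6, 10.9, 0, 0, 0]
    - [255, 0.1, 10.6, 10.9, 0, 0, 0]

```text
t: 23.0
tcp_pos: [0.4955, -0.1336, 0.0241]
tool_rot: [-0.028, 1.0, -0.001, 0.001]
force: [0.0, -2.0, -0.3]
finger_gap: 0.637
```

Run:
```python
from h import *
go(.6580,.1095,.175,-.305)
```

```text
t 23.0 tcp [ 0.4955 -0.1336  0.0241] yaw 0.05560210165054821 gap 0.636626331601607 F [ 0.0289 -2.0417 -0.3066]
inc cm [-17.5946  23.3497 -15.0946] turn [-0.001   0.0017  0.3606]
```

Emit:
drive_tool:
  increments:
    - [255, 0, 0, 0.1, 0, 0, 0]
    - [0, 0, 0, 0.1, 0, 0, 0]
    - [0, 0, 0, 0.1, 0, 0, 0]
    - [0, 0, 0, 0.1, 0, 0, 0]
    - [0, 0, 0, 0.1, 0, 0, 0]
    - [0, 0, 0, 0.1, 0, 0, 0]
    - [0, 0, 0, 0.1, 0, 0, 0]
    - [0, 0, 0, -1, 0, 0, 0]
    - [0, 0, 0, -3, 0, 0, 0]
    - [0, 0, 0, -7, 0, 0, 0]
    - [0, 0, 0, -11, 0, 0, 0]
    - [0, 0, 0, -14, 0, 0, 0]
    - [0, 0, 4, -15, 0, 0, 0]
    - [0, 0, 9, -15, 0, 0, 0.1]
    - [0, 0, 14, -15, 0, 0, 0.2]
    - [0, 0, 18, -15, 0, 0, 0.3]
    - [0, 0, 23.3, -15, 0, 0, 0.36]
    - [0, 0, 23.3, -15, 0, 0, 0.36]

```text
t: 24.8
tcp_pos: [0.4804, 0.1044, 0.1741]
tool_rot: [0.149, 0.989, 0.001, -0.0]
force: [-0.6, -0.4, 0.8]
finger_gap: 1.003
```

Emit:
drive_tool:
  increments:
    - [0, -5, 2, 0, 0, 0, 0]
    - [0, -10, 4, 0, 0, 0, 0]
    - [0, -14, 5.5, 0, 0, 0, 0]
    - [0, -16.4, 6.2, 0, 0, 0, 0]
    - [0, -16.4, 6.2, 0, 0, 0, 0]
    - [0, -16.4, 6.2, 0, 0, 0, 0]
    - [0, -16.4, 6.2, 0, 0, 0, 0]

```text
t: 25.5
tcp_pos: [0.6553, 0.1091, 0.1732]
tool_rot: [0.152, 0.988, -0.0, -0.001]
force: [0.4, 0.1, 0.1]
finger_gap: 0.998
```

Run:
```python
from h import *
go(.6580,.1095,.029,-.305)
im=snap("top","t8",(165,330,215,440),3.5)
for col in("green","red","blue","yellow"):
    for a,c,b in blobs(im,col,(180,322,215,435)): print(col,a,c,b,ray("top",c,.055))
```

```text
t 25.5 tcp [0.6553 0.1091 0.1732] yaw -0.3049798239507582 gap 0.9984276491100488 F [0.3716 0.1457 0.1478]
inc cm [-0.2809  0.1281 14.4186] turn [-0.0008 -0.0024  0.    ]
green 314 [256.535  280.5828] [245 274  24  15] [0.4852 0.0744 0.055 ]
green 198 [370.9747 201.3535] [353 197  32  12] [ 0.6617 -0.1685  0.055 ]
green 133 [258.8045 311.4286] [248 308  22   8] [0.4205 0.0673 0.055 ]
red 241 [246.4066 201.9378] [237 193  20  20] [0.6563 0.1025 0.055 ]
red 165 [402.6    305.6364] [391 302  24   9] [ 0.4369 -0.2345  0.055 ]
blue 330 [305.2    278.9424] [293 272  25  15] [ 0.4901 -0.0286  0.055 ]
blue 151 [306.9735 309.6225] [296 306  23   8] [ 0.4256 -0.0336  0.055 ]
blue 75 [314.1867 206.68  ] [308 200  15  16] [ 0.648 -0.045  0.055]
yellow 304 [355.4013 277.4638] [345 271  22  15] [ 0.4948 -0.1351  0.055 ]
yellow 165 [354.8242 307.5273] [343 302  24  10] [ 0.4314 -0.1341  0.055 ]
```

View pics/t8.png

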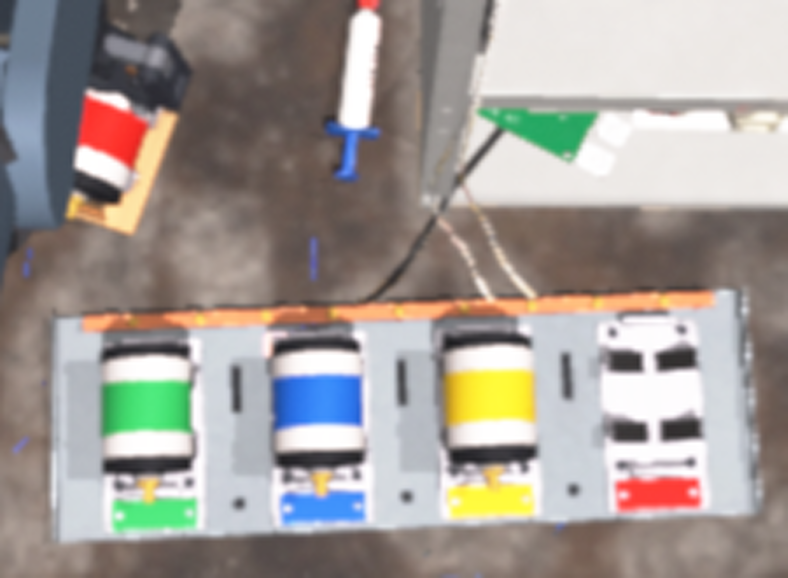

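Emit:
drive_tool:
  increments:
    - [0, -0.2, 0.1, 4, 0, 0, 0]
    - [0, -0.2, 0.1, 8, 0, 0, 0]
    - [0, -0.2, 0.1, 11, 0, 0, 0]
    - [0, -0.2, 0.1, 13, 0, 0, 0]
    - [0, -0.2, 0.1, 14, 0, 0, 0]
    - [0, -0.2, 0.1, 14.4, 0, 0, 0]
    - [0, -0.2, 0.1, 14.4, 0, 0, 0]
    - [255, -0.2, 0.1, 14.4, 0, 0, 0]
    - [255, -0.2, 0.1, 14.4, 0, 0, 0]
    - [255, -0.2, 0.1, 14.4, 0, 0, 0]
    - [255, -0.2, 0.1, 14.4, 0, 0, 0]
    - [255, -0.2, 0.1, 14.4, 0, 0, 0]
    - [255, -0.2, 0.1, 14.4, 0, 0, 0]
    - [255, -0.2, 0.1, 14.4, 0, 0, 0]

```text
t: 26.95
tcp_pos: [0.6609, 0.1109, 0.0315]
tool_rot: [0.152, 0.988, 0.001, 0.002]
force: [0.2, 2.6, 5.9]
finger_gap: 0.643
```

Emit:
drive_tool:
  increments:
    - [255, 0, 0, -1, 0, 0, 0]
    - [255, 0, 0, -3, 0, 0, 0]
    - [255, 0, 0, -6, 0, 0, 0]
    - [255, 0, 0, -9, 0, 0, 0]
    - [255, 0, 0, -12, 0, 0, 0]
    - [255, 0, 0, -13, 0, 0, 0]
    - [255, 0, 0, -13, 0, 0, 0]

```text
t: 27.65
tcp_pos: [0.6602, 0.1096, 0.1611]
tool_rot: [0.152, 0.988, 0.0, 0.002]
force: [0.3, -0.0, -3.1]
finger_gap: 0.634
```

Run:
```python
from h import *
go(.4810,.1,.15,.055)
print(ray("top",np.array((652,395))/3.5+[215,165]-.36,.019))
```

```text
t 27.65 tcp [0.6602 0.1096 0.1611] yaw -0.3047615785865607 gap 0.6335691339167793 F [ 0.3325 -0.045  -3.0771]
inc cm [16.8086 -6.2962  1.0464] turn [ 0.0001  0.0034 -0.3598]
[ 0.5003 -0.2371  0.019 ]
```

Emit:
drive_tool:
  increments:
    - [255, 4, -1.5, 0, 0, 0, -0.1]
    - [255, 8, -3, 0, 0, 0, -0.2]
    - [255, 12, -4.5, 0, 0, 0, -0.3]
    - [255, 15, -5.6, 0, 0, 0, -0.36]
    - [255, 16.8, -6.3, 0, 0, 0, -0.36]
    - [255, 16.8, -6.3, 0, 0, 0, -0.36]
    - [255, 16.8, -6.3, 0, 0, 0, -0.36]

```text
t: 28.35
tcp_pos: [0.4803, 0.1001, 0.1585]
tool_rot: [-0.028, 1.0, -0.0, -0.0]
force: [1.4, -1.1, -2.6]
finger_gap: 0.638
```

Run:
```python
from h import *
go(.5025,-.2383,.0255,.055)
```

```text
t 28.35 tcp [0.4803 0.1001 0.1585] yaw 0.05506433231185963 gap 0.6376922122524266 F [ 1.4225 -1.1147 -2.6039]
inc cm [ -0.3626 -33.9086  13.3033] turn [-0.     -0.0006  0.0001]
```

Emit:
drive_tool:
  increments:
    - [255, 0, -3, 0, 0, 0, 0]
    - [255, 0, -7.5, 0, 0, 0, 0]
    - [255, -0.1, -12, 0, 0, 0, 0]
    - [255, -0.1, -16.5, 0, 0, 0, 0]
    - [255, -0.2, -21, 0, 0, 0, 0]
    - [255, -0.2, -25.5, 0, 0, 0, 0]
    - [255, -0.3, -30, 0, 0, 0, 0]
    - [255, -0.3, -33, 0, 0, 0, 0]
    - [255, -0.3, -33.9, 0, 0, 0, 0]
    - [255, -0.3, -33.9, 0, 0, 0, 0]
    - [255, -0.3, -33.9, 3, 0, 0, 0]
    - [255, -0.3, -33.9, 6, 0, 0, 0]
    - [255, -0.3, -33.9, 9, 0, 0, 0]
    - [255, -0.3, -33.9, 10.5, 0, 0, 0]
    - [255, -0.3, -33.9, 11, 0, 0, 0]
    - [255, -0.3, -33.9, 11, 0, 0, 0]

```text
t: 29.95
tcp_pos: [0.5018, -0.2367, 0.0486]
tool_rot: [-0.028, 1.0, 0.001, -0.001]
force: [-0.5, -0.1, -2.5]
finger_gap: 0.637
```

Run:
```python
from h import *
go(.5025,-.2383,.0257,.055)
```

```text
t 29.95 tcp [ 0.5018 -0.2367  0.0486] yaw 0.056640786526097824 gap 0.6370316810399138 F [-0.4846 -0.1292 -2.5093]
inc cm [-0.062  -0.1706  2.2904] turn [ 0.0015 -0.0015  0.0016]
```

Emit:
drive_tool:
  increments:
    - [255, -0.05, -0.1, 0.8, 0, 0, 0]
    - [255, -0.05, -0.1, 1.4, 0, 0, 0]
    - [255, -0.05, -0.1, 1.9, 0, 0, 0]
    - [255, -0.05, -0.1, 2.2, 0, 0, 0]
    - [255, -0.05, -0.1, 2.2, 0, 0, 0]
    - [255, -0.05, -0.1, 2.2, 0, 0, 0]

```text
t: 30.55
tcp_pos: [0.5025, -0.2392, 0.0274]
tool_rot: [-0.028, 1.0, -0.0, 0.0]
force: [1.1, 0.2, -1.9]
finger_gap: 0.639
```

Run:
```python
from h import *
go(.5025,-.2383,.0257,.055)
```

```text
t 30.55 tcp [ 0.5025 -0.2392  0.0274] yaw 0.05512009797464702 gap 0.6392202443138335 F [ 1.0593  0.1707 -1.9292]
inc cm [-0.0083  0.089   0.1659] turn [-0.      0.      0.0001]
```

Lower slightly, release, rise, and back away from the bank towards the left.

Emit:
drive_tool:
  increments:
    - [255, 0, 0.05, 0.17, 0, 0, 0]
    - [255, 0, 0.05, 0.17, 0, 0, 0]
    - [0, 0, 0.05, 0.17, 0, 0, 0]
    - [0, 0, 0.05, 0.17, 0, 0, 0]
    - [0, 0, 0.05, 0.17, 0, 0, 0]
    - [0, 0, 0.05, 0.17, 0, 0, 0]
    - [0, 0, 0.05, 0.17, 0, 0, 0]
    - [0, 0, 0, 0, 0, 0, 0]
    - [0, 0, 0, -1, 0, 0, 0]
    - [0, 0, 0, -3, 0, 0, 0]
    - [0, 0, 0, -7, 0, 0, 0]
    - [0, 0, 0, -11, 0, 0, 0]
    - [0, 0, 0, -15, 0, 0, 0]
    - [0, 0, 0, -18, 0, 0, 0]
    - [0, 0, 0, -18, 0, 0, 0]

```text
t: 32.05
tcp_pos: [0.505, -0.2409, 0.2129]
tool_rot: [-0.028, 1.0, -0.004, 0.004]
force: [0.5, 0.7, 0.6]
finger_gap: 0.997
```

Emit:
drive_tool:
  increments:
    - [0, 0, 5, 0, 0, 0, 0]
    - [0, 0, 10, 0, 0, 0, 0]
    - [0, 0, 15, 0, 0, 0, 0]
    - [0, 0, 20, 0, 0, 0, 0]
    - [0, 0, 25, 0, 0, 0, 0]
    - [0, 0, 30, 0, 0, 0, 0]
    - [0, 0, 35, 0, 0, 0, 0]
    - [0, 0, 40, 0, 0, 0, 0]
    - [0, 0, 45, 0, 0, 0, 0]
    - [0, 0, 50, 0, 0, 0, 0]
    - [0, 0, 55, 0, 0, 0, 0]
    - [0, 0, 60, 0, 0, 0, 0]
    - [0, 0, 60, 0, 0, 0, 0]
    - [0, 0, 60, 0, 0, 0, 0]

```text
t: 33.45
tcp_pos: [0.4681, 0.3605, 0.2064]
tool_rot: [-0.029, 1.0, -0.001, -0.001]
force: [0.1, -0.0, 0.2]
finger_gap: 1.003
```

Run:
```python
from h import *
im=snap("top","t9",(165,330,215,440),3.5)
snap("side","s9",(150,330,180,380),4)
for col in("green","red","blue","yellow"):
    for a,c,b in blobs(im,col,(250,322,215,435)): print(col,a,c,b,ray("top",c,.055))
print(manip.sense()["force"],manip.sense()["tcp_pos"])
```

```text
green 313 [256.5112 280.5623] [245 274  24  15] [0.4852 0.0745 0.055 ]
green 136 [258.6471 311.4926] [248 308  22   8] [0.4203 0.0676 0.055 ]
red 348 [403.0603 276.5833] [391 270  26  15] [ 0.4982 -0.2363  0.055 ]
red 153 [402.3464 305.902 ] [391 302  24   9] [ 0.4364 -0.2339  0.055 ]
blue 329 [305.2371 278.9422] [293 272  25  15] [ 0.4901 -0.0287  0.055 ]
blue 152 [306.9605 309.6447] [296 306  23   8] [ 0.4256 -0.0336  0.055 ]
yellow 297 [355.6397 277.5152] [345 271  22  15] [ 0.4947 -0.1356  0.055 ]
yellow 166 [354.8133 307.5301] [343 303  24   9] [ 0.4314 -0.134   0.055 ]
[-0.3435 -0.1576  0.6015] [0.4688 0.3587 0.2067]
```

View pics/t9.png

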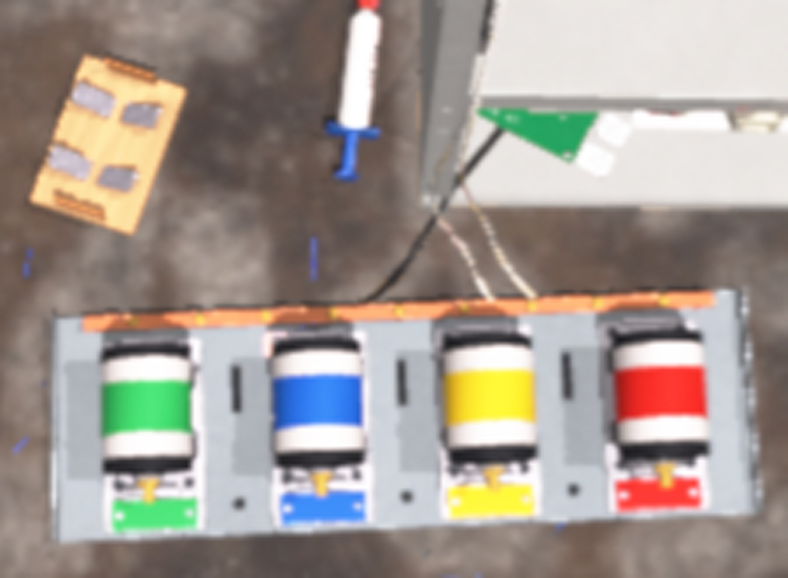

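View pics/s9.png

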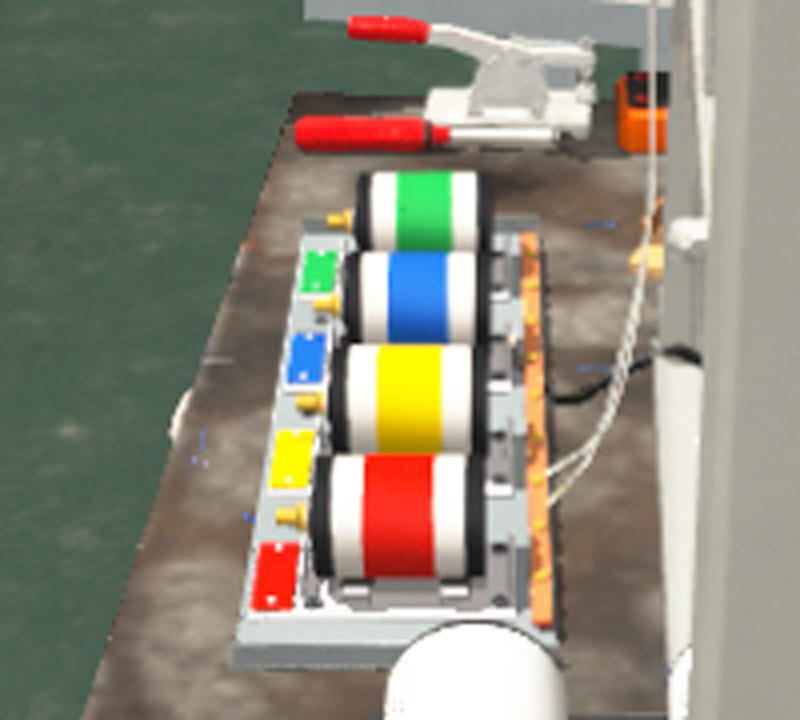

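```bash
python3 -c "
from station import manip
print(manip.sign_off())"
```

```text
the job is handed in; nothing more can be done
None
```

I rearranged the four capacitors and handed the job in at about 33.5 s of the 131 s allowed. Each capacitor now lies in the saddle that matches its sleeve, with its brass stud at the coloured-plate end.

- **Moves:** red went to the cradle. Green, blue and yellow then went to their own saddles, and red went last from the cradle to its saddle. Nothing was set down on the bench or the bare tray.
- **Final pictures:** the top and side views show all four lying level in their V's and the cradle empty. The arm is clear of everything, with about zero force on the tool.
- **Axial position:** mid-body came out within about 2 mm of each saddle's middle. I measured that middle directly on the green, yellow and red saddles and worked out blue's from the row, so all are well inside the 8 mm play.
- **Forces:** the readings at the end of each move stayed under about 11 N. I did not record peaks during the moves.
- **Disagreements:** two estimates of the cradle's centre differed by about 4 mm, and I aimed between them; red seated there without trouble. The sideways position of the capacitors was uncertain by 1–2 mm in the camera images, which the V's took up.

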